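# Hold the test hood over the satellite's sun sensor

### The job

Lift the dust cover off the satellite's rectangular sun sensor and set it down upright in the empty compartment of the equipment tray. Then take the test hood out of the tray, carry it over the top of the black absorber block, and finish holding it still and level about a centimetre above the bare sensor, centred on it and with their long sides parallel, for the reading: keep hold of it when you finish. The hood must never touch the satellite or the block, and leave the satellite, the block and the other things on the bench where they stand.

Things in the scene. Friction and masses are not known exactly. Their poses are not given: they have to be found in the camera images.
- satellite: Small box-shaped satellite, white with dark solar cells, lying on the mat: 229 (x, long) x 102 (y) x 100 mm high, 2.4 kg, loose. Origin under its centre, at the mat; z up. On its upper side are the rectangular sun sensor (at x = -50 mm, under the dust cover at the start) and a round black star-tracker barrel, 42 mm across and 30 mm tall (at x = +65 mm). It lies on one side of the black block, left or right, with the tray on the other side.
- sensor_top (a point): Centre of the upper face of the sun sensor, a dark block 44 (x) x 28 (y) mm standing 12 mm above the satellite's upper side; this point is 112 mm above the mat. Axes as the satellite's: x along the sensor's long side, z up.
- cover: Grey plastic dust cover, a loose shell 56 (x) x 40 (y) x 18 mm high that sits over the sensor with 2 mm of play, rim on the satellite's upper side; 50 g. It lifts straight off (at least 15 mm up before moving sideways). Upright grip tab on top, in the centre: 32 (x) x 12 (y) mm, from 18 to 46 mm above the origin; pinch it across y. Origin at the centre of its rim (underside), x along the long side, z up.
- tray: Aluminium equipment tray fixed to the bench, 240 (x) x 150 (y) mm, walls 30 mm high and 4 mm thick, floor 4 mm thick, a 4 mm cross wall of the same height in the middle (x = 0) making two compartments of 114 x 142 mm. Origin under its centre, z up. The hood stands in the compartment at -x, the one at +x is empty.
- tray_free (a point): Centre of the floor of the tray's empty compartment, on the floor's upper surface (4 mm above the bench). Axes as the tray's.
- hood: Test hood: black light head 64 (x) x 44 (y) mm and 56 mm high with cooling fins; its underside is an open skirt (walls 4 mm, 14 mm deep). Upright aluminium grip on top, in the centre: 40 (x) x 20 (y) mm, from 56 to 92 mm above the origin; pinch it across y. About 0.25 to 0.5 kg, loose, standing upright on the tray's floor. Origin at the centre of the skirt's lower edge (the underside), x along the long side, z up.
- block: Black light-absorbing block standing on edge between the tray and the satellite: 260 (x, long) x 40 (y) x 140 mm high, 1.5 kg, loose. Origin under its centre, z up.
- jar: Bystander: small pale plastic jar with a lid, 48 mm across, 70 mm tall, beyond the work. Origin under its centre.
- screwdriver: Bystander: screwdriver about 200 mm long, lying crosswise on the bench beyond the work.
- tape: Bystander: roll of amber tape lying flat beyond the work, 84 mm across, 19 mm high. Origin under its centre.
Not all that is in view belongs to the job. What is shaped like the hood but red is not meant.

How it is judged:
By the outcome, as a careful person would: the job done as asked, in the order asked, and still so for the second after the job is handed in, while the arm keeps its last pose, push and grip.
It also fails if it takes over 72 s, if anything falls off the work surface, if the arm or the gripper's body presses on something with over 40 N, if the wrist force passes 120 N, or if a joint passes its speed limit or range.

### The arm

A 6-joint arm with a two-finger parallel gripper is mounted at the origin on the work surface. World frame = base frame: x ahead of the robot, y to its left, z up, the work surface at z = 0. Lengths are in m, angles in rad, forces in N, time in s.
With the tool pointing down it reaches from about 0.3 to 0.85 m from the base axis. Payload 5.4 kg.
Tool frame: the origin (TCP) lies on the centre line of the jaws, within the pads' length; the fingertips stand 8 mm ahead of it and the grasp point (between the pads) lies 11 mm behind it; z points along the fingers, y is the direction in which the jaws open and shut (so a half turn about z gives the same grasp; the last joint's range is limited). The gripper opens to 85 mm and grips with 20 to 120 N. Pads are 22 mm wide; open, the fingers measure 114 mm over their backs; the gripper's body (76 mm by 85 mm) begins 54 mm behind the grasp point. The pads swing forward as they close: fully open they stand 13 mm farther back than shut.
Start: joints at [1.027, 0.158, 1.597, -0, 1.386, -0.21], TCP at [0.188, 0.543, 0.239] pointing down, gripper open.
Joint ranges: [-2.91, 2.91], [-0.94, 2.29], [0.18, 2.7], [-1.29, 4.43], [0.17, 2.64], [-3, 3]. Speed limits (rad/s): [2.57, 2.57, 3.14, 3.14, 3.14, 3.14].

### API

Orientations are given as a unit quaternion [x, y, z, w].
In Python, from bench import read_state, capture, job_done gives the robot as it stands. The module is installed in compiled form; this text tells all that it offers.
- The arm moves only by the tool drive_tool, never from a script. Its argument "targets" is a list of rows, each a list of 7 numbers: the shift along the world's x, y, z in cm, then the turn, a rotation vector about the world's x, y, z in rad, then the opening, from 0 (shut) to 1 (fully open). In form: [[dx, dy, dz, rx, ry, rz, jaw], ...]. A call has 1 to 12 rows; each row is the pose to reach, as a shift and turn from the pose commanded when the call began; what a row does not reach only later rows make up. A row lasts 1/8 s, in which the tool goes at most 62.5 mm and 10.7 degrees, less where a joint would pass 70% of its speed; a pose out of reach is approached as far as the arm can. A call with a gripper value outside its range is refused whole. The fingers move at their own pace and stop on an object; "squeeze" is the grip in N (left out, the last holds). Time passes only in rows, so rows that repeat a pose let the fingers close. It gives the time, the measured TCP pose, the force and the opening at its end, in the units of the state.
- read_state(): the state, without advancing time (a new reading comes with each control period).
- capture(name): name is "side" or "top" or "wrist"; returns a dict with "image" (400x640x3 uint8, blue, green, red), "camera_matrix" (3x3 intrinsics, pixels), "k1" (the pictures are not rectified: a ray, as slopes to the right and down, at radius r is drawn at 1 + k1 r^2 times it, then the intrinsics apply), "R" (3x3) and "t" (3): a world point X has camera coordinates R X + t; the wrist camera has in their place "T_tool_cam" (4x4, takes a point from camera to tool coordinates, whose origin is the TCP and whose axes are the flange's). Camera axes: x right, y down, z forward; pixel columns grow to the right and rows downward; lengths in m; the calibration is good to about 2 mm. A picture is of the moment at which its call begins: read the wrist's pose just before it. There is no depth.
- job_done(): hands the job in, once; it reports no verdict.
The state is a dict: "time_s": time; "q": joint angles; "qvel": joint speeds; "joint_torque": joint torques, N m; "tcp_pos": TCP position; "eef_rot": TCP orientation; "wrist_force": force on the tool from outside, world axes, zero at the start; "torque": the same for the moment, N m; "width": finger opening in m.
Only numpy, scipy, OpenCV 4.12 (cv2) and the standard library are available. Lean on these libraries where they do the work, as an engineer would, in place of code of your own. Each camera call takes 0.05 s, during which the arm holds its last target. There are 200 camera calls.

## Working session

There is one attempt and no reset: what is moved stays moved. The work goes in short steps, Python scripts to look and compute and a tool call to move; the robot and the scene stay as the last step left them, time stands still between calls to the robot, and variables do not carry over. Pictures are saved under pics/ and viewed, about 8 in all and at most 12, crops included, and the job is handed in when it is done.

Besides the shell and the picture viewer there is one more tool, called after ">>>" as name([rows], argument=value, ...), one row to a line, values as JSON. drive_tool: Moves the arm, as the interface text tells. Its arguments: {"type":"object","properties":{"targets":{"type":"array","items":{"type":"array","items":{"type":"number"}}},"squeeze":{"type":"number"}},"required":["targets"]}

```bash
mkdir -p pics
cat > h.py <<'E'
import numpy as np, cv2
from bench import read_state, capture
from scipy.spatial.transform import Rotation as Ro
def cam(name):
    s=read_state(); c=capture(name)
    if name=='wrist':
        T=np.eye(4); T[:3,:3]=Ro.from_quat(s['eef_rot']).as_matrix(); T[:3,3]=s['tcp_pos']
        W=np.linalg.inv(T@np.array(c['T_tool_cam'])); c['R'],c['t']=W[:3,:3],W[:3,3]
    return c
def dist(c): return np.array([c['k1'],0,0,0],float)
def ray(c,uv,z):
    K=np.array(c['camera_matrix'],float); R=np.array(c['R']); t=np.array(c['t'])
    n=cv2.undistortPointsIter(np.array(uv,float).reshape(-1,1,2),K,dist(c),None,None,(3,50,1e-9)).reshape(-1,2)
    o=-R.T@t; d=np.c_[n,np.ones(len(n))]@R
    return o+d*((z-o[2])/d[:,2])[:,None]
def proj(c,P):
    return cv2.projectPoints(np.array(P,float).reshape(-1,1,3),cv2.Rodrigues(np.array(c['R'],float))[0],np.array(c['t'],float),np.array(c['camera_matrix'],float),dist(c))[0].reshape(-1,2)
def save(c,n): cv2.imwrite('pics/'+n+'.png',c['image'])
def load(n):
    import pickle; return pickle.load(open(n+'.pkl','rb'))
def dump(c,n):
    import pickle; pickle.dump(c,open(n+'.pkl','wb')); save(c,n)
E
python3 - <<'E'
from h import *
for n in('top','side'):
    c=cam(n); dump(c,n+'0'); print(n,-np.array(c['R']).T@np.array(c['t']),c['k1'],np.array(c['camera_matrix'])[0,0])
print(read_state())
E
```

```text
top [0.37937335 0.0996587  1.11011861] -0.04737366578964502 406.86322684155914
side [ 0.05746119 -0.52318984  0.8217375 ] -0.07765290593132626 408.5677905532424
{'time_s': 0.1, 'q': array([ 1.02690402e+00,  1.58989797e-01,  1.59810029e+00,  2.69434532e-05,
        1.38622568e+00, -2.10117212e-01]), 'qvel': array([-0.00166881, -0.00109673, -0.00342896, -0.00019804, -0.00126838,
        0.00192329]), 'joint_torque': array([ 2.65898279e-05, -3.96990502e+01, -3.32337713e+01, -2.03407835e-04,
        4.22674450e-03, -3.43829515e-05]), 'tcp_pos': array([0.18811831, 0.54279592, 0.23841625]), 'eef_rot': array([ 1.66116334e-01,  9.86105786e-01, -7.96175285e-04, -3.29481550e-04]), 'wrist_force': array([1.22607834, 0.07841915, 0.30783748]), 'torque': array([ 0.02747879, -0.0233152 ,  0.008786  ]), 'width': 0.08584767091045067}
```

View pics/top0.png

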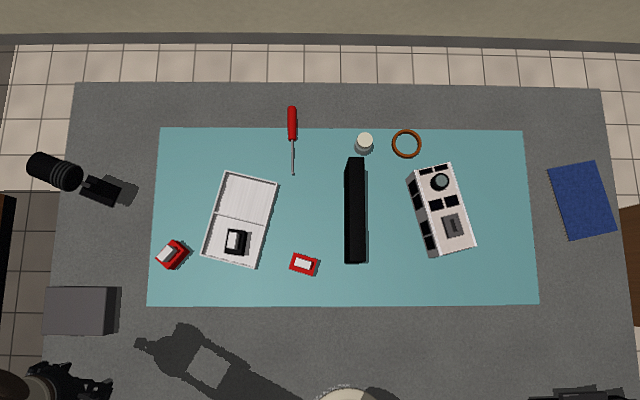

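View pics/side0.png

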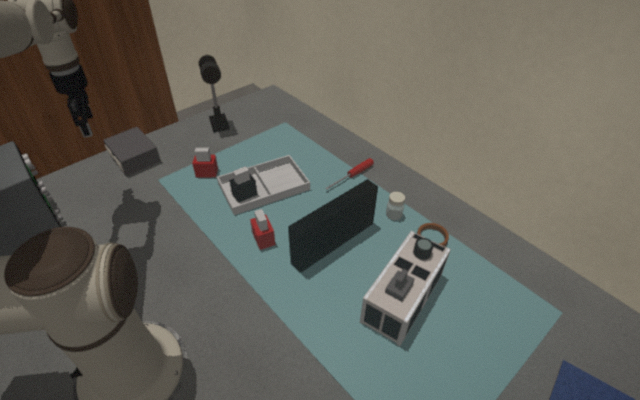

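The top view shows:
- black hood in the tray at (237,240)
- two red look-alikes at (172,253) and (304,263), not meant
- empty compartment at (247,195)
- block at (355,210)
- satellite at (441,210), with the cover at (453,225) and the star tracker at (440,181)

The hood is the black one in the tray. An enlarged crop will confirm it and give corner pixels.

Run:
```python
from h import *
im=load('top0')['image']
a=cv2.resize(im[160:280,190:290],None,fx=4,fy=4,interpolation=cv2.INTER_CUBIC)
b=cv2.resize(im[150:270,395:490],None,fx=4,fy=4,interpolation=cv2.INTER_CUBIC)
cv2.imwrite('pics/crop1.png',np.hstack([a,b]))
```

```text
(no output)
```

View pics/crop1.png

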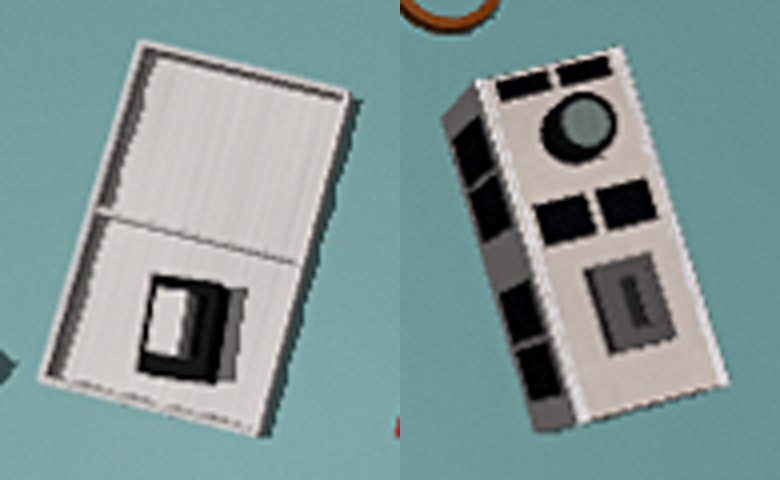

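The left crop confirms it: a black head with a white/aluminium grip, in the tray's near compartment. The right crop shows the grey cover with its tab. Now I'll compute positions.

Run:
```python
from h import *
c=load('top0')
def L(n,px,z,off,sh):
    p=(np.array(px,float)+.5)/4-.5+off; p[:,0]-=sh/4
    X=ray(c,p,z); d=np.diff(np.vstack([X,X[:1]]),axis=0)[:,:2]
    print(n,'ctr',X.mean(0).round(4),'len',np.linalg.norm(d,axis=1).round(4),'ang',np.degrees(np.arctan2(d[:,1],d[:,0])).round(1))
    return X
L('tray',[(140,42),(350,92),(265,436),(40,380)],.03,[190,160],0)
L('sat',[(480,82),(620,48),(727,382),(582,424)],.1,[395,150],400)
L('cover',[(585,268),(652,252),(676,338),(608,355)],.118,[395,150],400)
L('grip',[(153,288),(186,290),(180,358),(148,354)],.096,[190,160],0)
L('hoodbody',[(150,275),(222,285),(216,382),(138,372)],.06,[190,160],0)
L('tab',[(622,275),(640,272),(652,326),(632,331)],.146,[395,150],400)
# block: dark mask
im=c['image'][150:275,335:375]; m=(im.max(2)<45).astype('uint8'); ys,xs=np.nonzero(m)
r=cv2.minAreaRect(np.c_[xs+335,ys+150].astype('float32')); b=cv2.boxPoints(r); print(b)
print(ray(c,b,.14).round(3), read_state()['time_s'])
```

```text
tray ctr [0.5404 0.2863 0.03  ] len [0.1484 0.2368 0.1531 0.2365] ang [-103.5  167.5   76.4  -13.6]
sat ctr [ 0.559 -0.247  0.1  ] len [0.0968 0.2247 0.0979 0.2266] ang [ -75.8 -165.9  105.3   13.8]
cover ctr [ 0.5102 -0.256   0.118 ] len [0.0445 0.0553 0.0449 0.0555] ang [ -76.8 -167.9  103.5   11.7]
grip ctr [0.4751 0.293  0.096 ] len [0.0206 0.0423 0.02   0.041 ] ang [-93.3 177.1  83.1  -2. ]
hoodbody ctr [0.4747 0.2903 0.06  ] len [0.0472 0.0623 0.0504 0.0626] ang [-97.7 178.3  82.9  -4.7]
tab ctr [ 0.5078 -0.2498  0.146 ] len [0.0114 0.0333 0.0129 0.0343] ang [ -80.7 -171.   103.6    6.7]
[[344. 157.]
 [365. 157.]
 [365. 263.]
 [344. 263.]]
[[ 0.678  0.014  0.14 ]
 [ 0.679 -0.039  0.14 ]
 [ 0.417 -0.033  0.14 ]
 [ 0.418  0.017  0.14 ]] 0.1
```

>>> drive_tool([
  [2,-4,2,0,0,0.03,0.7],
  [5,-9,2,0,0,0.08,0.7],
  [8,-15,2,0,0,0.13,0.7],
  [10,-21,2,0,0,0.17,0.7],
  [13,-27,2,0,0,0.22,0.7],
  [15,-33,2,0,0,0.26,0.7],
  [17,-39,2,0,0,0.3,0.7],
  [19,-45,2,0,0,0.34,0.7],
  [21,-51,2,0,0,0.38,0.7],
  [23,-57,2,0,0,0.42,0.7],
  [25,-62,2,0,0,0.46,0.7],
  [27,-67,2,0,0,0.5,0.7],
], squeeze=40)

```text
time_s: 1.6
tcp_pos: [0.4586, -0.1289, 0.259]
eef_rot: [-0.083, 0.997, 0.0, 0.0]
wrist_force: [0.6, -0.0, 0.4]
width: 0.06
```

>>> drive_tool([
  [1.5,-4,0,0,0,0.02,0.7],
  [2.5,-8,0,0,0,0.05,0.7],
  [3,-11,0,0,0,0.07,0.7],
  [3.2,-12.5,0,0,0,0.07,0.7],
  [3.2,-12.5,0,0,0,0.07,0.7],
])

```text
time_s: 2.22
tcp_pos: [0.4902, -0.2519, 0.2589]
eef_rot: [-0.117, 0.993, 0.0, -0.0]
wrist_force: [-0.8, 0.0, 0.3]
width: 0.0601
```

Run:
```python
from h import *
s=read_state(); print(s['time_s'],s['tcp_pos'],s['q'].round(2),s['wrist_force']); c=cam('wrist'); dump(c,'w1')
```

```text
2.225 [ 0.49018128 -0.25186372  0.25889814] [-0.69  0.08  1.64  0.    1.42 -2.5 ] [-0.81951822  0.01982112  0.26751085]
```

View pics/w1.png

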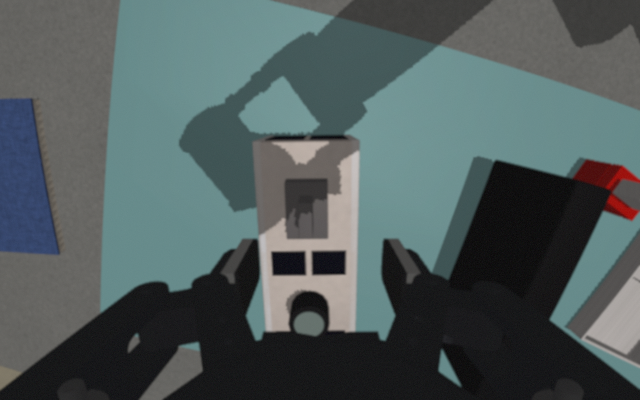

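The wrist view shows the cover at about (306,208), with its upper-face corners near (285,179), (328,179), (327,238) and (287,238). The satellite's edges are at x≈254–359, in line with the tool.

Run:
```python
from h import *
c=load('w1')
for n,p,z in(('cover',[(285,179),(328,179),(327,238),(287,238)],.118),('satR/L near edge',[(253,141),(359,141),(356,330),(265,330)],.1)):
    X=ray(c,p,z); d=np.diff(np.vstack([X,X[:1]]),axis=0)[:,:2]
    print(n,X.mean(0).round(4),np.linalg.norm(d,axis=1).round(4),np.degrees(np.arctan2(d[:,1],d[:,0])).round(1)); print(X.round(4))
a=np.radians(13.5); 
for ctr in([.509,-.2545],[.5105,-.259]):
  for z in(.118,.146):
    P=[[ctr[0]+x*np.cos(a)-y*np.sin(a),ctr[1]+x*np.sin(a)+y*np.cos(a),z] for x,y in((-.016,-.006),(.016,-.006),(.016,.006),(-.016,.006))]
    print(z,proj(c,P).round(0).tolist())
cv2.imwrite('pics/w1c.png',cv2.resize(c['image'][125:265,235:375],None,fx=4,fy=4,interpolation=cv2.INTER_CUBIC))
```

```text
cover [ 0.5091 -0.2598  0.118 ] [0.0392 0.0575 0.0384 0.0576] [ 103.4   12.9  -76.5 -166.4]
[[ 0.4856 -0.2854  0.118 ]
 [ 0.4765 -0.2473  0.118 ]
 [ 0.5326 -0.2345  0.118 ]
 [ 0.5415 -0.2719  0.118 ]]
satR/L near edge [ 0.5508 -0.2494  0.1   ] [0.1    0.2094 0.1027 0.2097] [ 103.4   14.5  -76.5 -166.3]
[[ 0.4608 -0.3236  0.1   ]
 [ 0.4377 -0.2263  0.1   ]
 [ 0.6404 -0.1739  0.1   ]
 [ 0.6645 -0.2738  0.1   ]]
0.118 [[306.0, 194.0], [306.0, 227.0], [319.0, 227.0], [319.0, 194.0]]
0.146 [[304.0, 202.0], [305.0, 238.0], [319.0, 238.0], [318.0, 202.0]]
0.118 [[301.0, 194.0], [301.0, 227.0], [314.0, 227.0], [314.0, 194.0]]
0.146 [[298.0, 202.0], [299.0, 238.0], [313.0, 238.0], [313.0, 202.0]]
```

View pics/w1c.png

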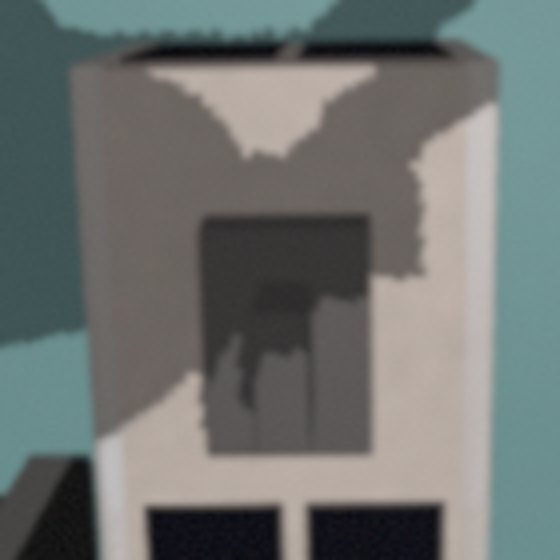

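The tab is at px x≈297–313, which agrees with a cover centre of (0.510, -0.2595). Descending onto it.

>>> drive_tool([
  [1.0,-0.4,-1,0,0,0,0.7],
  [2.0,-0.75,-3,0,0,0,0.7],
  [2.0,-0.75,-6,0,0,0,0.7],
  [2.0,-0.75,-9,0,0,0,0.7],
  [2.0,-0.75,-11,0,0,0,0.7],
  [2.0,-0.75,-12.5,0,0,0,0.7],
  [2.0,-0.75,-12.8,0,0,0,0.7],
  [2.0,-0.75,-12.8,0,0,0,0.4],
  [2.0,-0.75,-12.8,0,0,0,0.0],
  [2.0,-0.75,-12.8,0,0,0,0.0],
  [2.0,-0.75,-12.8,0,0,0,0.0],
  [2.0,-0.75,-12.8,0,0,0,0.0],
], squeeze=30)

```text
time_s: 3.78
tcp_pos: [0.5109, -0.2597, 0.1322]
eef_rot: [-0.118, 0.993, -0.001, 0.001]
wrist_force: [0.0, -0.4, 3.8]
width: 0.0115
```

>>> drive_tool([
  [0,0,0,0,0,0,0],
  [0,0,0.5,0,0,0,0],
  [0,0,1.5,0,0,0,0],
  [0,0,3,0,0,0,0],
  [0,0,5,0,0,0,0],
  [0,0,8,0,0,0,0],
  [0,0,12,0,0,0,0],
  [0,0,12,0,0,0,0],
])

```text
time_s: 4.78
tcp_pos: [0.5122, -0.2606, 0.2565]
eef_rot: [-0.118, 0.993, -0.003, 0.003]
wrist_force: [0.9, -0.3, -0.3]
width: 0.011
```

Run:
```python
from h import *
s=read_state(); print(s['time_s'],s['tcp_pos'],s['q'].round(2),s['wrist_force'],s['width'])
c=cam('wrist'); dump(c,'w2'); t=cam('top'); dump(t,'t2')
b=cv2.resize(t['image'][150:270,395:490],None,fx=4,fy=4,interpolation=cv2.INTER_CUBIC)
cv2.imwrite('pics/v2.png',np.hstack([c['image'][:, 120:520],b[:400]]))
```

```text
4.775 [ 0.51222789 -0.26058105  0.25653865] [-0.68  0.14  1.58  0.    1.41 -2.49] [ 0.94115617 -0.26205132 -0.34020667] 0.010959566313832325
```

View pics/v2.png

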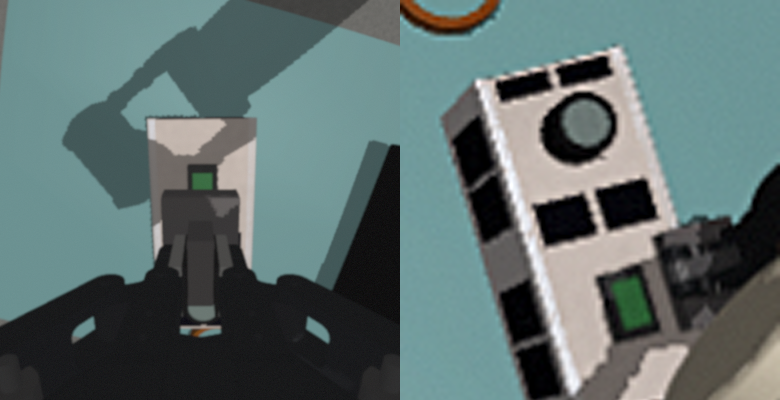

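Cover held and the green-windowed sensor is bare; the satellite hasn't moved. I'm carrying the cover over the block to the empty compartment.

>>> drive_tool([
  [0,3,2,0,0,0,0],
  [1,8,2,0,0,-0.05,0],
  [2,13,2,0,0,-0.1,0],
  [3,18,2,0,0,-0.15,0],
  [4,23,2,0,0,-0.2,0],
  [5,28,2,0,0,-0.25,0],
  [6,33,2,0,0,-0.3,0],
  [7,38,2,0,0,-0.35,0],
  [7.5,43,2,0,0,-0.4,0],
  [8,48,0,0,0,-0.44,0],
  [8.6,51.5,-3,0,0,-0.46,0],
  [8.6,53.3,-6,0,0,-0.46,0],
])

```text
time_s: 6.38
tcp_pos: [0.5952, 0.2755, 0.1884]
eef_rot: [0.111, 0.994, -0.0, -0.002]
wrist_force: [0.9, -0.7, -1.5]
width: 0.0111
```

>>> drive_tool([
  [0,0,-3,0,0,0,0],
  [0,0,-6,0,0,0,0],
  [0,0,-9,0,0,0,0],
  [0,0,-11,0,0,0,0],
  [0,0,-12,0,0,0,0],
  [0,0,-12.5,0,0,0,0],
  [0,0,-12.5,0,0,0,0],
])

```text
time_s: 7.25
tcp_pos: [0.5968, 0.2739, 0.0669]
eef_rot: [0.112, 0.994, 0.0, 0.0]
wrist_force: [-0.3, -0.2, -1.0]
width: 0.0112
```

Run:
```python
from h import *
s=read_state(); print(s['time_s'],s['tcp_pos'],s['q'].round(2),s['wrist_force'],s['width'])
c=cam('wrist'); dump(c,'w3'); t=cam('side'); dump(t,'s3'); 
b=cv2.resize(t['image'][140:240,200:330],None,fx=3,fy=4,interpolation=cv2.INTER_CUBIC)
cv2.imwrite('pics/v3.png',np.hstack([c['image'][:, 120:520],b[:400]]))
```

```text
7.25 [0.59682084 0.27386341 0.06688047] [ 0.25  0.54  1.48  0.    1.13 -1.1 ] [-0.3113745  -0.24516573 -1.03222941] 0.01115772962094964
```

View pics/v3.png

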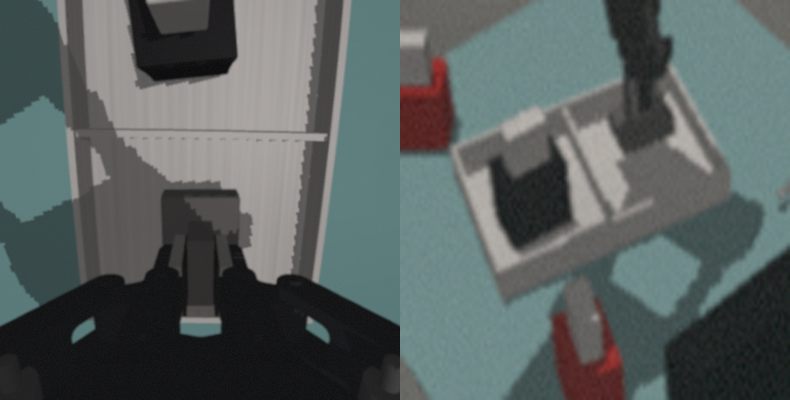

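The cover hangs centred over the empty compartment. Lowering it, releasing and rising.

>>> drive_tool([
  [0,0,-1.5,0,0,0,0],
  [0,0,-2.4,0,0,0,0],
  [0,0,-2.8,0,0,0,0],
  [0,0,-3.0,0,0,0,0],
  [0,0,-3.1,0,0,0,0],
  [0,0,-3.1,0,0,0,0],
])

```text
time_s: 8.1
tcp_pos: [0.5967, 0.2739, 0.0362]
eef_rot: [0.112, 0.994, 0.0, 0.0]
wrist_force: [-3.6, -1.1, 5.7]
width: 0.0113
```

>>> drive_tool([
  [0,0,0,0,0,0,0.2],
  [0,0,0.3,0,0,0,0.4],
  [0,0,0.6,0,0,0,0.4],
  [0,0,2,0,0,0,0.4],
  [0,0,5,0,0,0,0.5],
  [0,0,10,0,0,0,0.7],
  [0,0,15,0,0,0,0.7],
  [-5,0.5,18,0,0,0.05,0.7],
  [-9,0.8,19,0,0,0.1,0.7],
  [-9,0.8,19,0,0,0.1,0.7],
])

```text
time_s: 9.35
tcp_pos: [0.5051, 0.2825, 0.2276]
eef_rot: [0.061, 0.998, 0.001, 0.001]
wrist_force: [0.0, 0.1, 0.9]
width: 0.0597
```

Run:
```python
from h import *
s=read_state(); print(s['time_s'],s['tcp_pos'],s['q'].round(2),s['wrist_force'],s['width'],s['eef_rot'].round(4))
c=cam('wrist'); dump(c,'w4'); cv2.imwrite('pics/w4b.png',cv2.resize(c['image'][:, 160:480],None,fx=1.5,fy=1.5))
```

```text
9.35 [0.5050566  0.28252617 0.22757255] [ 0.3   0.17  1.6   0.    1.36 -1.15] [0.01157725 0.13426103 0.89925843] 0.059650997146965305 [6.090e-02 9.981e-01 6.000e-04 1.300e-03]
```

View pics/w4b.png

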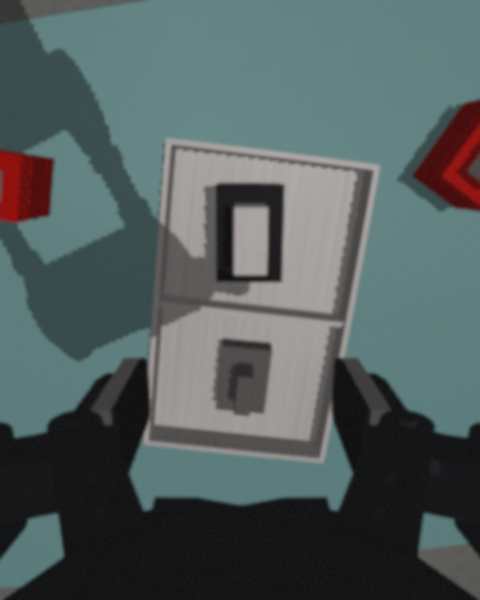

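The cover stands upright in the free compartment at view (244,377). The hood's grip corners are (232,205) to (269,276), and the head spans (217,185) to (283,281).

Run:
```python
from h import *
c=load('w4')
for n,p,z in(('grip',[(232,205),(267,204),(269.5,276),(232.5,276)],.096),('body',[(218,185),(284,186),(281.5,281),(217,281)],.06)):
    X=ray(c,(np.array(p)+.5)/1.5-.5+[160,0],z); d=np.diff(np.vstack([X,X[:1]]),axis=0)[:,:2]
    print(n,X.mean(0).round(4),np.linalg.norm(d,axis=1).round(4),np.degrees(np.arctan2(d[:,1],d[:,0])).round(1))
r=Ro.from_quat(read_state()['eef_rot']).as_matrix(); print('jaw',np.degrees(np.arctan2(r[1,1],r[0,1])))
# sensor from top picture t2
t=load('t2'); p=(np.array([(598,275),(647,262),(665,326),(617,340)],float)+.5)/4-.5+[295,150]
X=ray(t,p,.112); d=np.diff(np.vstack([X,X[:1]]),axis=0)[:,:2]
print('sensor',X.mean(0).round(4),np.linalg.norm(d,axis=1).round(4),np.degrees(np.arctan2(d[:,1],d[:,0])).round(1))
```

```text
grip [0.4759 0.2919 0.096 ] [0.0198 0.0418 0.0218 0.0411] [ 84.6  -4.2 -97.  173.1]
body [0.4766 0.2925 0.06  ] [0.0421 0.0621 0.0432 0.0627] [ 82.2  -7.2 -97.  171.7]
jaw 82.94098595486203
sensor [ 0.5125 -0.2592  0.112 ] [0.033  0.0414 0.0323 0.042 ] [ -75.4 -167.7  105.7   13.2]
```

>>> drive_tool([
  [-1.5,0.5,-1,0,0,0,0.8],
  [-2.9,0.95,-3,0,0,0,0.8],
  [-2.9,0.95,-6,0,0,0,0.8],
  [-2.9,0.95,-9,0,0,0,0.8],
  [-2.9,0.95,-12,0,0,0,0.8],
  [-2.9,0.95,-14,0,0,0,0.8],
  [-2.9,0.95,-15.2,0,0,0,0.8],
  [-2.9,0.95,-15.3,0,0,0,0.8],
  [-2.9,0.95,-15.3,0,0,0,0.3],
  [-2.9,0.95,-15.3,0,0,0,0.0],
  [-2.9,0.95,-15.3,0,0,0,0.0],
  [-2.9,0.95,-15.3,0,0,0,0.0],
], squeeze=90)

```text
time_s: 10.9
tcp_pos: [0.4781, 0.2917, 0.0733]
eef_rot: [0.062, 0.998, 0.0, 0.001]
wrist_force: [-0.5, 1.4, 4.5]
width: 0.0187
```

>>> drive_tool([
  [0,0,0,0,0,0,0],
  [0,0,0,0,0,0,0],
  [0,0,0.5,0,0,0,0],
  [0,0,1.5,0,0,0,0],
  [0,0,3,0,0,0,0],
  [0,0,6,0,0,0,0],
  [0,0,10,0,0,0,0],
  [0,0,15,0,0,0,0],
  [0,0,19,0,0,0,0],
  [0,0,22,0,0,0,0],
  [0,0,22,0,0,0,0],
])

```text
time_s: 12.28
tcp_pos: [0.4788, 0.2917, 0.296]
eef_rot: [0.062, 0.998, 0.001, 0.003]
wrist_force: [0.4, 0.8, -5.7]
width: 0.0188
```

Run:
```python
from h import *
s=read_state(); print(s['time_s'],s['tcp_pos'],s['q'].round(2),s['wrist_force'],s['torque'],s['width'],s['eef_rot'].round(4))
```

```text
12.275 [0.47877241 0.29171603 0.29595271] [ 0.33  0.08  1.57  0.    1.48 -1.12] [ 0.43656942  0.84440735 -5.67574918] [-0.02638072 -0.06363264  0.02222625] 0.01878068853617698 [0.0619 0.9981 0.0013 0.0032]
```

Hood lifted (5.7 N, about 0.5 kg). I'll carry it over the block with about 9 cm of clearance.

>>> drive_tool([
  [0,-2,0.5,0,0,0.01,0],
  [0,-6,0.5,0,0,0.03,0],
  [0.5,-11,0.5,0,0,0.06,0],
  [1,-16,0.5,0,0,0.1,0],
  [1,-21,0.5,0,0,0.14,0],
  [1.5,-26,0.5,0,0,0.18,0],
  [2,-31,0.5,0,0,0.22,0],
  [2.5,-36,0.5,0,0,0.26,0],
  [2.5,-41,0.5,0,0,0.3,0],
  [3,-46,0.5,0,0,0.33,0],
  [3.2,-50,0.5,0,0,0.35,0],
  [3.3,-53,0.5,0,0,0.357,0],
])

```text
time_s: 13.78
tcp_pos: [0.5094, -0.24, 0.2948]
eef_rot: [-0.116, 0.993, 0.001, -0.001]
wrist_force: [0.2, -0.3, -4.5]
width: 0.019
```

>>> drive_tool([
  [0,-1.2,0,0,0,0,0],
  [0,-2.1,-1,0,0,0,0],
  [0,-2.1,-3,0,0,0,0],
  [0,-2.1,-5,0,0,0,0],
  [0,-2.1,-5.5,0,0,0,0],
  [0,-2.1,-5.5,0,0,0,0],
])

```text
time_s: 14.52
tcp_pos: [0.5103, -0.2591, 0.2419]
eef_rot: [-0.117, 0.993, 0.0, -0.0]
wrist_force: [0.5, 1.2, -3.7]
width: 0.0188
```

Run:
```python
from h import *
s=read_state(); print(s['time_s'],s['tcp_pos'],s['q'].round(2),s['wrist_force'],s['width'],s['eef_rot'].round(4))
r=Ro.from_quat(s['eef_rot']).as_matrix(); print('jaw',np.degrees(np.arctan2(r[1,1],r[0,1])),'z',r[:,2])
c=cam('wrist'); dump(c,'w5'); t=cam('side'); dump(t,'s5'); 
b=cv2.resize(t['image'][190:310,340:460],(400,400),interpolation=cv2.INTER_CUBIC)
cv2.imwrite('pics/v5.png',np.hstack([c['image'][:, 120:520],b]))
```

```text
14.525 [ 0.51030558 -0.25907172  0.24187852] [-0.68  0.15  1.6   0.    1.39 -2.49] [ 0.54858219  1.21325785 -3.7380863 ] 0.01879058174969436 [-1.167e-01  9.932e-01  4.000e-04 -3.000e-04]
jaw 103.40202667266844 z [-7.02396015e-04  7.11486041e-04 -9.99999500e-01]
```

View pics/v5.png

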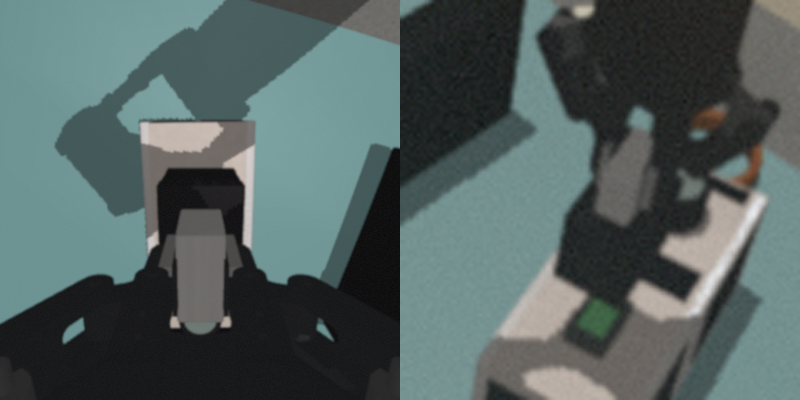

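```bash
cat > ov.py <<'E'
from h import *
def box(ctr,a,lx,ly,z):
    return [[ctr[0]+x*np.cos(a)-y*np.sin(a),ctr[1]+x*np.sin(a)+y*np.cos(a),z] for x,y in((-lx/2,-ly/2),(lx/2,-ly/2),(lx/2,ly/2),(-lx/2,ly/2))]
def crop(c,x0,y0,w,S,polys):
    im=cv2.resize(c['image'][y0:y0+w,x0:x0+w],(w*S,w*S),interpolation=cv2.INTER_CUBIC)
    for P,col in polys:
        p=((proj(c,P)-[x0,y0]+.5)*S-.5).round().astype(int); cv2.polylines(im,[p.reshape(-1,1,2)],True,col,1)
    return cv2.resize(im,(390,390))
def hood(tcp,a,off=0.,h=.0693):
    o=np.array(tcp)-[0,0,h]; o[:2]+=off*np.array([np.cos(a),np.sin(a)])
    return [(box(o,a,.064,.044,o[2]),(0,255,255)),(box(o,a,.064,.044,o[2]+.056),(0,165,255)),(box(o,a,.04,.02,o[2]+.092),(255,0,255))]
E
python3 - <<'E'
from ov import *
a=np.radians(13.4); S=(.511,-.2592)
sen=[(box(S,a,.044,.028,.112),(255,255,0)),(box((S[0]+.05*np.cos(a),S[1]+.05*np.sin(a)),a,.229,.102,.1),(0,0,255))]
H=hood((.5103,-.2591,.2419),a)
cv2.imwrite('pics/o1.png',np.hstack([crop(load('w5'),250,110,130,6,H),crop(load('t2'),400,160,90,6,sen)]))
cv2.imwrite('pics/o2.png',np.hstack([crop(load('s5'),350,200,100,8,H+sen),crop(load('w2'),250,110,130,6,sen)]))
cv2.imwrite('pics/o.png',np.vstack([cv2.imread('pics/o1.png'),cv2.imread('pics/o2.png')])[:,:][:780])
cv2.imwrite('pics/o.png',cv2.resize(cv2.imread('pics/o.png'),(600,600)))
E
```

```text
(no output)
```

View pics/o.png

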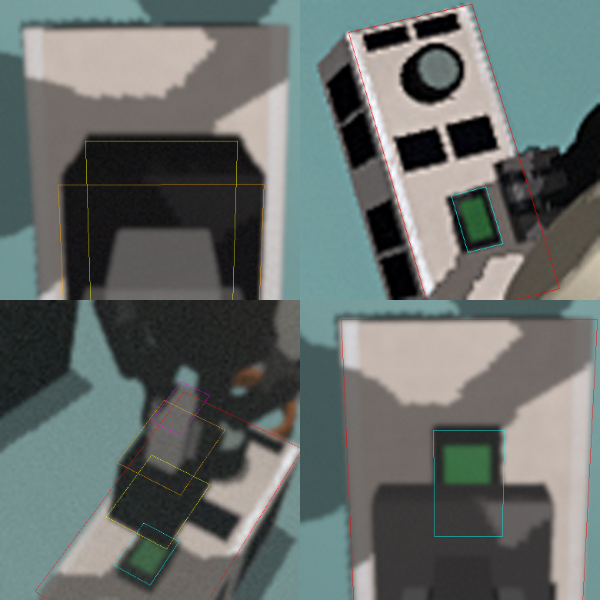

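The overlays agree, with the hood sitting about 2 mm towards -x of the TCP. Correcting for that while lowering.

>>> drive_tool([
  [0.2,0,-0.5,0,0,0,0],
  [0.25,0,-1.5,0,0,0,0],
  [0.25,0,-2.5,0,0,0,0],
  [0.25,0,-3.5,0,0,0,0],
  [0.25,0,-4.2,0,0,0,0],
  [0.25,0,-4.6,0,0,0,0],
  [0.25,0,-4.8,0,0,0,0],
  [0.25,0,-4.8,0,0,0,0],
  [0.25,0,-4.8,0,0,0,0],
])

```text
time_s: 15.75
tcp_pos: [0.5131, -0.2599, 0.1947]
eef_rot: [-0.116, 0.993, -0.0, 0.0]
wrist_force: [0.4, -0.7, -4.5]
width: 0.0186
```

Run:
```python
from ov import *
s=read_state(); print(s['time_s'],s['tcp_pos'],s['wrist_force'],s['width'])
r=Ro.from_quat(s['eef_rot']).as_matrix(); print('jaw',np.degrees(np.arctan2(r[1,1],r[0,1])),'z',r[:,2])
w=cam('wrist'); dump(w,'w6'); t=cam('side'); dump(t,'s6'); 
a=np.radians(13.4); S=(.511,-.2592)
sen=[(box(S,a,.044,.028,.112),(255,255,0)),(box((S[0]+.05*np.cos(a),S[1]+.05*np.sin(a)),a,.229,.102,.1),(0,0,255))]
H=hood(s['tcp_pos'],a,-.0019)
cv2.imwrite('pics/v6.png',np.vstack([np.hstack([crop(w,250,110,130,6,H+sen),crop(t,350,220,100,8,H+sen)])]))
```

```text
15.75 [ 0.51308803 -0.2599208   0.19470313] [ 0.36115772 -0.68803419 -4.45475104] 0.018647078487507497
jaw 103.36406971501486 z [ 5.59607094e-04 -5.11213020e-04 -9.99999713e-01]
```

View pics/v6.png

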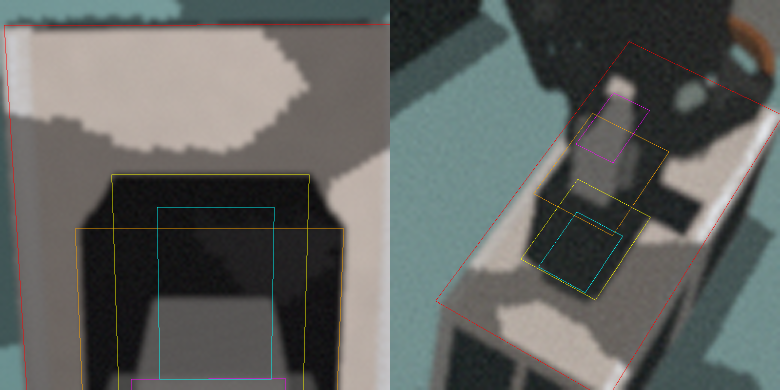

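Hood aligned over the sensor with about a 13 mm gap. Final trim, then hold still.

>>> drive_tool([
  [0,0.05,-0.1,0,0,0,0],
  [0,0.1,-0.2,0,0,0,0],
  [0,0.1,-0.3,0,0,0,0],
  [0,0.1,-0.3,0,0,0,0],
  [0,0.1,-0.3,0,0,0,0],
  [0,0.1,-0.3,0,0,0,0],
  [0,0.1,-0.3,0,0,0,0],
  [0,0.1,-0.3,0,0,0,0],
  [0,0.1,-0.3,0,0,0,0],
])

```text
time_s: 16.98
tcp_pos: [0.5129, -0.2587, 0.1913]
eef_rot: [-0.116, 0.993, -0.0, -0.0]
wrist_force: [-0.8, 0.6, -4.7]
width: 0.0193
```

Run:
```python
from ov import *
s=read_state(); print(s['time_s'],s['tcp_pos'],s['wrist_force'],s['width'],abs(s['qvel']).max())
t=cam('top'); dump(t,'t7'); w=cam('wrist'); dump(w,'w7')
im=cv2.resize(t['image'][130:275,195:490],(780,383),interpolation=cv2.INTER_CUBIC)
a=np.radians(13.4); S=(.511,-.2592)
sen=[(box(S,a,.044,.028,.112),(255,255,0)),(box((S[0]+.05*np.cos(a),S[1]+.05*np.sin(a)),a,.229,.102,.1),(0,0,255))]
c=crop(w,250,110,130,6,hood(s['tcp_pos'],a,-.0019)+sen)[:210]
cv2.imwrite('pics/v7.png',np.vstack([im,np.hstack([c,np.zeros_like(c)])]))
```

```text
16.975 [ 0.51290683 -0.25873774  0.19130101] [-0.81101853  0.62762917 -4.66330434] 0.019268506446906624 0.0010053786008658193
```

View pics/v7.png

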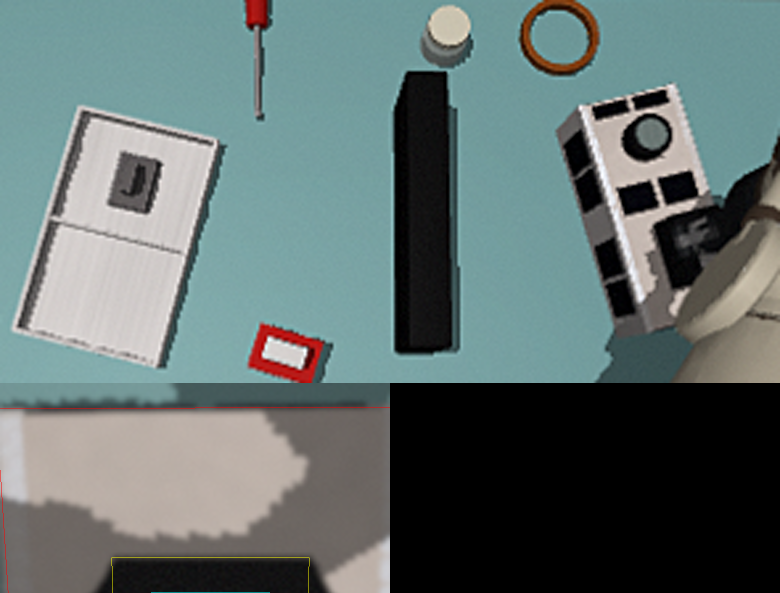

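The cover is upright in the free compartment at (133,182). The block, jar, tape, screwdriver and satellite stand where they did, and the hood is over the sensor at about (690,240), still and level. Handing in.

```bash
python3 -c "
from bench import job_done; print(job_done())"
```

```text
the job is handed in; nothing more can be done
None
```

I lifted the dust cover off the sun sensor and set it upright in the tray's empty compartment. I then carried the hood over the block with about 9 cm to spare and handed in at about 17 s of the 72 s, still holding it over the bare sensor.

**Final pose:** my last checks put the hood level to under 0.1°, its long side within about 0.1° of the satellite's measured heading, and the arm still. By calculation the gap is about 10 mm and the hood is centred to within about 1–2 mm.

**Contact and surroundings:** the wrist force readings showed no contact after the hood was picked up. In the last top view the satellite, block, jar, tape, screwdriver and the nearer red look-alike stood where they had been; the other red look-alike was outside that crop.

**Disagreement:** the top and side cameras differed from the wrist camera by about 2 mm, which is within the stated calibration. I trusted the wrist camera because it saw both the hood and the satellite.

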